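# Refit the knobs of the air manifold, shut its valves and lock it

### The arm

A 7-joint arm with a two-finger parallel gripper is mounted at the origin on a cart in front of the work surface, level with it; the furniture and walls round the work are solid. World frame = base frame: x ahead of the robot, y to its left, z up, the work surface at z = 0. Lengths are in m, angles in rad, forces in N, time in s.
With the tool pointing down it reaches from about 0.35 to 0.9 m from the base axis. Payload 8.1 kg.
Tool frame: the origin (TCP) lies between the finger pads; the fingertips stand 11 mm ahead of it and the grasp point (between the pads) lies 8 mm behind it; z points along the fingers, y is the line along which they close (so a half turn about z gives the same grasp; the last joint's range is limited). The gripper opens to 92 mm and grips with 3 to 60 N. Pads are 19 mm wide; open, the fingers measure 130 mm over their backs; the gripper's body (75 mm by 190 mm) begins 47 mm behind the grasp point.
Start: joints at [-1.305, 0.434, 0.025, 1.573, -0.012, 1.134, -0.075], TCP at [0.225, 0.583, 0.238] pointing down, gripper open.
Joint ranges: [-2.62, 2.62], [-0.44, 2.09], [-1.27, 1.32], [0.08, 2.57], [-1.32, 4.46], [0.12, 2], [-2.74, 2.74]. Speed limits (rad/s): [2.22, 2.22, 3.01, 3.01, 3.14, 3.14, 3.14].

### API

Orientations are given as a rotation vector (axis times angle).
In Python, from cell import observe, get_image, camera_params, sign_off gives the robot as it stands.
- The arm moves only by the shell command python3 -m pendant 'ROWS' [FORCE]. ROWS is JSON, one flat list of numbers, 7 for each row, row after row: the shift along the tool's x, y, z in m, then the turn, a rotation vector about the tool's x, y, z in rad, then the finger opening in m, from 0 to 0.0918. In form: [dx, dy, dz, rx, ry, rz, jaw, dx, dy, dz, rx, ry, rz, jaw, ...]. A call has 1 to 10 rows; each row shifts and turns the commanded pose from where the row before left it, along the tool's axes as they then stand; what a row does not reach is not made up. A row lasts 1/8 s, in which the tool goes at most 62.5 mm and 10.7 degrees, less where a joint would pass 70% of its speed; a pose out of reach is approached as far as the arm can. A call is refused whole if a number of a shift passes 0.0625 or a number of a turn 0.188, either way. A call with a gripper value outside its range is refused whole. The fingers move at their own pace and stop on an object; FORCE is the grip in N (left out, the last holds). Time passes only in rows, so rows that do not move let the fingers close. It gives the time, the measured TCP pose, the force, the opening and the grip force at its end, in the units of the state.
- observe(): the state, without advancing time (a new reading comes with each control period).
- get_image(name): name is "scene" or "side" or "wrist"; returns the picture (480x640x3 uint8, red, green, blue); there is no depth.
- camera_params(name): a dict with "intrinsics" (3x3 intrinsics, pixels), "eye" and "rotation" of the camera in the world; the wrist camera has in their place "T_tool_cam" (4x4, takes a point from camera to tool coordinates, whose origin is the TCP and whose axes are the flange's). Camera axes: x right, y down, z forward; pixel columns grow to the right and rows downward; lengths in m; the calibration is good to about 2 mm. A picture is of the moment at which its call begins: read the wrist's pose just before it. camera_params takes no time and is no camera call.
- sign_off(): hands the job in; it is judged then, once.
The state is a dict: "clock": time; "joints": joint angles; "dq": joint speeds; "joint_efforts": joint torques, N m; "position": TCP position; "ee_rot": TCP orientation; "force": force on the tool from outside, world axes, zero at the start; "ft_torque": the same for the moment, N m; "width": opening from 0.0 (shut) to 1.0 (fully open); "gripper_force": force on a finger pad.
Only numpy, scipy, OpenCV 4.12 (cv2) and the standard library are available. Lean on these libraries where they do the work, as an engineer would, in place of code of your own. Each camera call takes 0.05 s, during which the arm holds its last target. There are 200 camera calls.

### The job

Pull open the drawer of the small parts cabinet and fit every bar knob you find in it onto a square spindle of the air manifold, one knob to a spindle, fully down on its seat; then turn each fitted knob clockwise as far as its stop to shut that valve. Once those valves are shut, take the lock pin from its wooden rest and push it fully down into the lock tube behind the manifold, and push the empty drawer fully shut again, without knocking over the logger or the tin that stand nearby.

Things in the scene. Friction and masses are not known exactly. Their poses are not given: they have to be found in the camera images.
- cabinet_drawer0_handle (a point): Middle of the drawer's handle: a straight horizontal steel bar, 11 mm thick and about 120 mm long, 35 mm in front of the drawer's face, on two short posts near its ends. The grey parts cabinet (190 deep x 250 wide x 95 mm high, fixed to the bench) has this one drawer. The handle is 57 mm above the bench top, 38 mm below the cabinet's top. Its x axis points from the robot's side into the cabinet (the drawer is pulled along -x); y along the bar; z up.
- cabinet_drawer0 (a joint): How far the drawer is pulled out, in m: 0 shut, 0.125 fully open at its stop. It slides with about 1 N of friction and stays where left. Inside, a cross partition leaves a compartment 103 mm deep (front to back) behind the 15 mm thick front and 6 mm wall, 208 mm wide, with walls 50 mm high; its floor is 22 mm above the bench. The knobs lie in this compartment, and can be reached from above only when it is pulled nearly all the way out.
- manifold: Air manifold, an aluminium block on two dark feet, fixed to the bench: 72 x 250 mm, top at 42 mm. Origin at the middle of its underside, y along its length, z up. Three upright valve spindles stand on it 80 mm apart.
- seat0 (a point): Seat of the square spindle at the +y end of the manifold: the point on the spindle's axis at the top of its round shoulder (28 mm across, 53 mm above the bench), where a fitted knob's underside comes to rest. The spindle is a steel square of 16 x 16 mm, its flats along this point's x and y axes, and rises 19 mm above the seat, the top 8 mm tapered to about 9 mm. The point turns with the spindle. A thin pointer sticks out along its x axis just below the seat.
- spindle0 (a joint): Turn of the spindle at the +y end of the manifold, in rad, growing clockwise seen from above: 1.2 is its closed stop, 0 fully open. Stiff (about 0.12 N m of friction), stays where left.
- seat1 (a point): Seat of the square spindle in the middle of the manifold: the point on the spindle's axis at the top of its round shoulder (28 mm across, 53 mm above the bench), where a fitted knob's underside comes to rest. The spindle is a steel square of 16 x 16 mm, its flats along this point's x and y axes, and rises 19 mm above the seat, the top 8 mm tapered to about 9 mm. The point turns with the spindle. A thin pointer sticks out along its x axis just below the seat.
- spindle1 (a joint): Turn of the spindle in the middle of the manifold, in rad, growing clockwise seen from above: 1.2 is its closed stop, 0 fully open. Stiff (about 0.12 N m of friction), stays where left.
- seat2 (a point): Seat of the square spindle at the -y end of the manifold: the point on the spindle's axis at the top of its round shoulder (28 mm across, 53 mm above the bench), where a fitted knob's underside comes to rest. The spindle is a steel square of 16 x 16 mm, its flats along this point's x and y axes, and rises 19 mm above the seat, the top 8 mm tapered to about 9 mm. The point turns with the spindle. A thin pointer sticks out along its x axis just below the seat.
- spindle2 (a joint): Turn of the spindle at the -y end of the manifold, in rad, growing clockwise seen from above: 1.2 is its closed stop, 0 fully open. Stiff (about 0.12 N m of friction), stays where left.
- knob0: One of up to three identical black bar knobs, lying upright in the drawer at the start (may be absent). Round body 62 mm across and 26 mm high with a blind square bore of 17.6 mm, 20 mm deep, in its underside; on top a bar grip 46 mm long, 12 mm thick and 24 mm high (overall height 50 mm). Weight about 150 g. Origin at the middle of the underside; x along the bar, z up; the bore's flats are parallel to x and y.
- knob1: One of up to three identical black bar knobs, lying upright in the drawer at the start (may be absent). Round body 62 mm across and 26 mm high with a blind square bore of 17.6 mm, 20 mm deep, in its underside; on top a bar grip 46 mm long, 12 mm thick and 24 mm high (overall height 50 mm). Weight about 150 g. Origin at the middle of the underside; x along the bar, z up; the bore's flats are parallel to x and y.
- knob2: One of up to three identical black bar knobs, lying upright in the drawer at the start (may be absent). Round body 62 mm across and 26 mm high with a blind square bore of 17.6 mm, 20 mm deep, in its underside; on top a bar grip 46 mm long, 12 mm thick and 24 mm high (overall height 50 mm). Weight about 150 g. Origin at the middle of the underside; x along the bar, z up; the bore's flats are parallel to x and y.
- logger_0: White and grey capsule data logger, 42 mm across and 114 mm high, standing on end behind the manifold. Origin at the middle of its underside, z up. A bystander.
- wax_tin: Round green wax tin, 66 mm across and 68 mm high, standing to the left of the cabinet. Origin at the middle of its underside, z up. A bystander.
- pin_rest: Wooden rest of the lock pin, fixed to the bench behind the manifold: a block 50 x 50 x 40 mm with a hole of 11 mm, 30 mm deep, in its top. Origin at the middle of its underside, z up.
- lock_pin: Steel lock pin, standing upright in the rest's hole at the start: a rod 8 mm thick and 65 mm long with a square head of 16 x 16 x 26 mm on top (overall 91 mm, 60 g). Origin at the rod's lower end, z up along the rod, the head's flats along x and y. In the rest its lower end is 10 mm above the bench and the head's underside 75 mm above it.
- lock_tube (a point): Middle of the mouth of the manifold's lock tube: a dark steel post, 24 x 24 mm, standing behind the block between the middle spindle and the one at the +y end, 85 mm high, with a straight hole of 11 mm, 75 mm deep. The mouth is 85 mm above the bench. The lock pin goes down it until its head rests on the mouth.
Things that resemble listed ones, but are neither listed nor needed, are in the scene too. There is more than one size of the lock_pin; the job needs the smaller.

How it is judged:
By the outcome, as a careful person would: the job done as asked, in the order asked, and still so for the second after the job is handed in, with the robot touching nothing.
Of knob0, knob1, knob2 only 2 to 3 are there at a start; the rules pass over those that are not, and their reading is None.
At some moment in a run one of knob0, knob1, knob2 may be knocked a few centimetres aside while the robot is not near it.
It also fails if it takes over 210 s, if anything falls off the work surface, if the arm or the gripper's body presses on something with over 40 N, if the wrist force passes 120 N, or if a joint passes its speed limit or range.

## Working session

There is one attempt and no reset: what is moved stays moved. The work goes in short steps, Python scripts to look and compute and a shell command to move; the robot and the scene stay as the last step left them, time stands still between calls to the robot, and variables do not carry over. Pictures are saved under pics/ and viewed, at most 14 in all, crops included, and the job is handed in when it is done.

```bash
ls; mkdir -p pics
python3 - <<'E'
from cell import *
import cv2,numpy as np
s=observe();print(s)
for n in ["scene","side"]:
    cv2.imwrite(f"pics/{n}0.png",get_image(n)[:,:,::-1]);p=camera_params(n);print(n,p)
print(camera_params("wrist"))
E
```

```text
pics
{'clock': 0.0, 'joints': array([-1.30460259,  0.43521358,  0.02501344,  1.5740603 , -0.01161911,
        1.13399507, -0.07508701]), 'dq': array([-3.96453894e-05, -2.78040843e-04,  6.59298289e-04, -3.10777086e-04,
        1.36819579e-03,  1.38006093e-03, -2.77606431e-04]), 'joint_efforts': array([ 3.75898862e-04, -6.67847872e+01,  9.84749347e-01, -3.14457572e+01,
       -6.07067370e-02,  4.29645984e-02,  1.51714930e-04]), 'position': array([0.22520239, 0.58250953, 0.2369655 ]), 'ee_rot': array([-5.76152438e-01, -3.08816271e+00,  2.39399559e-03]), 'force': array([-0.42299275,  0.93301095, -0.41984168]), 'ft_torque': array([ 0.01052902, -0.00289757,  0.00084957]), 'gripper_force': 0.0, 'width': 1.004080024957417}
scene {'intrinsics': array([[564.86711116,   0.        , 317.83743403],
       [  0.        , 564.86711116, 241.482264  ],
       [  0.        ,   0.        ,   1.        ]]), 'eye': array([-0.03837913,  0.96327902,  0.76989486]), 'rotation': array([-0.79166422,  2.43803114, -1.24689993])}
side {'intrinsics': array([[621.07386629,   0.        , 323.02453095],
       [  0.        , 621.07386629, 239.77371508],
       [  0.        ,   0.        ,   1.        ]]), 'eye': array([ 0.27953661, -0.88005017,  0.71596972]), 'rotation': array([-2.09242732,  0.2540088 , -0.10983689])}
{'intrinsics': array([[337.18258883,   0.        , 325.82446252],
       [  0.        , 337.18258883, 234.02764387],
       [  0.        ,   0.        ,   1.        ]]), 'T_tool_cam': array([[ 6.04225483e-04, -9.51652401e-01, -3.07176404e-01,
         8.32091377e-02],
       [ 9.99999774e-01,  4.84236797e-04,  4.66833499e-04,
        -1.12013847e-04],
       [-2.95517102e-04, -3.07176617e-01,  9.51652478e-01,
        -1.45979876e-01],
       [ 0.00000000e+00,  0.00000000e+00,  0.00000000e+00,
         1.00000000e+00]])}
```

View pics/scene0.png

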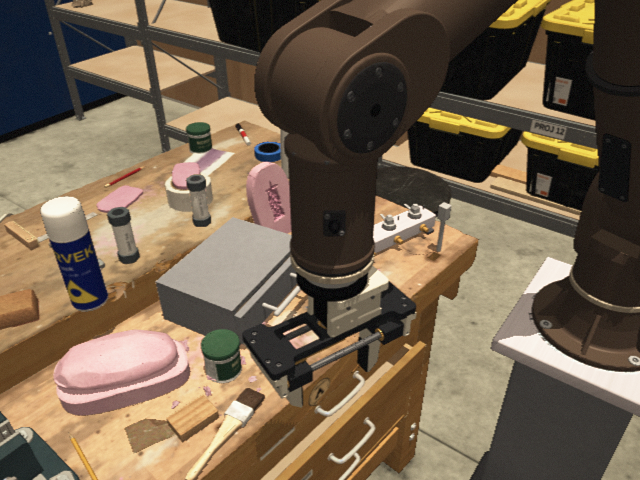

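View pics/side0.png

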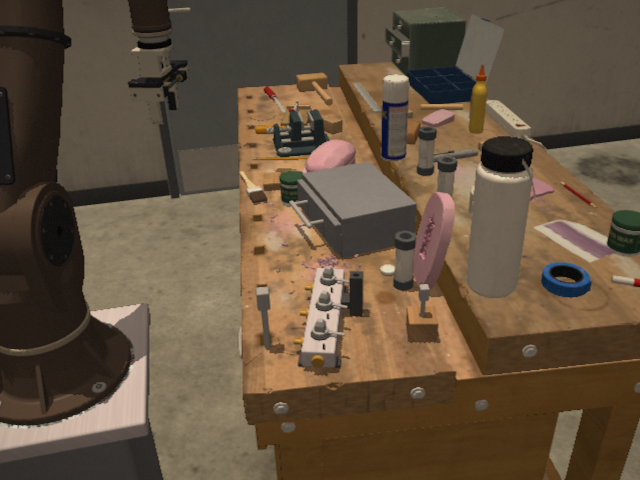

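Scene view: the cabinet is in the middle with its handle at about (285,300), and the arm hides part of the view. Side view: handle bar from (290,203) to (323,226), spindles at (328,275), (324,299) and (320,328), tube at (356,290), pin head at (424,292) on its wooden rest, and a larger decoy pin at (264,298).

```bash
cat > h.py <<'E'
import numpy as np,cv2,sys,json
from scipy.spatial.transform import Rotation as R
from cell import *
def cam(n,s=None):
    p=camera_params(n);K=p["intrinsics"]
    if n!="wrist": return K,np.array(p["eye"]),R.from_rotvec(p["rotation"]).as_matrix()
    s=s or observe();T=p["T_tool_cam"];Rt=R.from_rotvec(s["ee_rot"]).as_matrix()
    return K,s["position"]+Rt@T[:3,3],Rt@T[:3,:3]
def ray(c,u,v):
    K,e,M=c;d=M@np.linalg.solve(K,[u,v,1]);return e,d/np.linalg.norm(d)
def plane(c,u,v,z):
    e,d=ray(c,u,v);return e+d*(z-e[2])/d[2]
def proj(c,P):
    K,e,M=c;q=K@(M.T@(np.array(P)-e));return q[:2]/q[2]
def tri(rs):
    A=0;b=0
    for e,d in rs:
        Q=np.eye(3)-np.outer(d,d);A=A+Q;b=b+Q@e
    x=np.linalg.solve(A,b)
    return x,[np.linalg.norm((np.eye(3)-np.outer(d,d))@(x-e)) for e,d in rs]
def snap(n,name,crop=None,f=1):
    s=observe();im=get_image(n)[:,:,::-1]
    cv2.imwrite(f"pics/{name}_raw.png",im)
    json.dump({k:list(map(float,s[k])) for k in("position","ee_rot")},open(f"pics/{name}.json","w"))
    if crop: x0,y0,x1,y1=crop;im=im[y0:y1,x0:x1]
    cv2.imwrite(f"pics/{name}.png",cv2.resize(im,None,fx=f,fy=f,interpolation=cv2.INTER_CUBIC))
def saved(name):
    s=json.load(open(f"pics/{name}.json"));return {k:np.array(v) for k,v in s.items()}
def goal(P,yaw):
    """rows helper: tool-frame shift to P and turn about tool z for tool x heading 'yaw' world (tool down)"""
    s=observe();Rt=R.from_rotvec(s["ee_rot"]);d=Rt.inv().apply(np.array(P)-s["position"])
    x=np.array([np.cos(yaw),np.sin(yaw),0]);z=np.array([0,0,-1.]);Rg=R.from_matrix(np.c_[x,np.cross(z,x),z])
    rv=(Rt.inv()*Rg).as_rotvec();x0=Rt.as_matrix()[:,0]
    print("pos",s["position"].round(4),"yaw",round(np.arctan2(x0[1],x0[0]),3),"shift tool",d.round(4),"turn",rv.round(3),"q",s["joints"].round(2),"F",s["force"].round(1),"t",round(s["clock"],1))
E
python3 - <<'E'
from h import *
c=cam("side")
for n,u,v,z in [("h-",323,226,.057),("h+",290,203,.057),("s0",328,270,.072),("s1",324,294,.072),("s2",320,324,.072),("tube",356,273,.085),("pin",424,288,.101),("rest",423,313,.04),("decoy",264,288,.1),("logger",404,285,0),("tin",291,200,0)]:
    print(n,plane(c,u,v,z).round(3))
goal([.4,0,.3],0)
E
```

```text
h- [0.527 0.264 0.057]
h+ [0.478 0.39  0.057]
s0 [0.492 0.071 0.072]
s1 [ 0.468 -0.002  0.072]
s2 [ 0.442 -0.083  0.072]
tube [0.535 0.029 0.085]
pin [ 0.628 -0.069  0.101]
rest [ 0.633 -0.06   0.04 ]
decoy [0.363 0.004 0.1  ]
logger [0.651 0.084 0.   ]
tin [0.5   0.515 0.   ]
pos [0.2252 0.5825 0.237 ] yaw 2.773 shift tool [-0.3731 -0.4804 -0.0622] turn [-0.000e+00  2.000e-03  2.773e+00] q [-1.3   0.44  0.02  1.57 -0.01  1.13 -0.08] F [-0.6  0.8  0.5] t 0.1
```

```bash
python3 -m pendant '[-0.033,-0.0315,-0.0075,0,0,0,0.09,-0.033,-0.0315,-0.0075,0,0,0,0.09,-0.033,-0.0315,-0.0075,0,0,0,0.09,-0.033,-0.0315,-0.0075,0,0,0,0.09,-0.033,-0.0315,-0.0075,0,0,0,0.09,-0.033,-0.0315,-0.0075,0,0,0,0.09,-0.033,-0.0315,-0.0075,0,0,0,0.09,-0.033,-0.0315,-0.0075,0,0,0,0.09,0,0,0,0,0,0,0.022]' 30; python3 -c "
from h import *
snap('wrist','w1');goal([.4,.3,.2],1.94)"
```

```text
clock: 1.23
position: [0.3824, 0.2494, 0.2983]
ee_rot: [0.585, 3.085, 0.0]
force: [0.6, 1.7, -1.0]
width: 0.914
gripper_force: 0.0
pos [0.3812 0.2515 0.2979] yaw 2.769 shift tool [0.0002 0.052  0.0979] turn [ 0.    -0.     0.829] q [-0.86  0.1   0.18  1.88 -0.02  1.16  0.52] F [-0.8  1.1  0.1] t 1.3
```

View pics/w1.png

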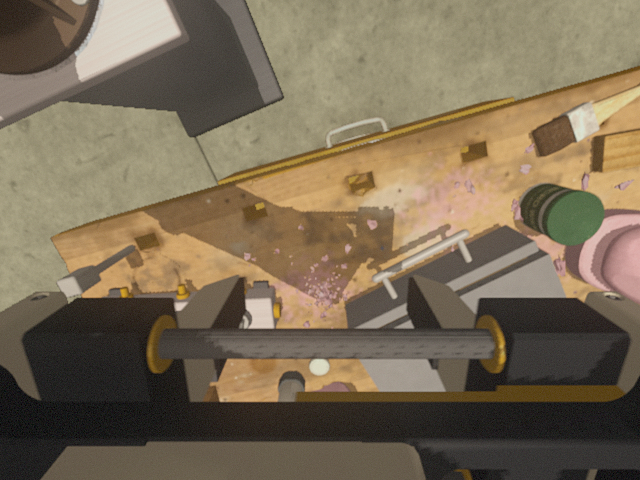

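Wrist view: handle bar ends at (378,277) and (466,236). The manifold is hidden behind the gripper, and the decoy pin is at (75,282).

Run:
```python
from h import *
w=cam("wrist",saved("w1"));s=cam("side")
a=tri([ray(w,378,277),ray(s,323,226)]);b=tri([ray(w,466,236),ray(s,290,203)])
print(a,b);m=(a[0]+b[0])/2;d=b[0]-a[0];yaw=np.arctan2(-d[0],d[1]);print(m,yaw,np.linalg.norm(d))
for u,v in((378,277),(466,236)):print(plane(w,u,v,.057))
goal([m[0],m[1],.2],yaw+np.pi/2)
```

```text
(array([0.51860644, 0.27504977, 0.04440397]), [np.float64(0.012367344129052603), np.float64(0.012367344129052604)]) (array([0.48088912, 0.38966864, 0.0589596 ]), [np.float64(0.003720205958349993), np.float64(0.00372020595835004)])
[0.49974778 0.3323592  0.05168178] 0.31790625427398755 0.12153990244807235
[0.49850069 0.27451032 0.057     ]
[0.48589523 0.3910436  0.057     ]
pos [0.3812 0.2515 0.2979] yaw 2.769 shift tool [-0.081   0.1184  0.098 ] turn [ 0.    -0.     0.881] q [-0.86  0.1   0.18  1.88 -0.02  1.16  0.52] F [-0.8  1.1  0.1] t 1.3
```

Run:
```python
from h import *
a=cv2.imread("pics/side0.png")[150:270,270:430];b=cv2.imread("pics/w1_raw.png")[210:330,340:500]
cv2.imwrite("pics/c1.png",np.hstack([cv2.resize(x,None,fx=2.5*2/2,fy=2.5,interpolation=cv2.INTER_CUBIC) for x in(a,b)]))
```

```text
(no output)
```

View pics/c1.png

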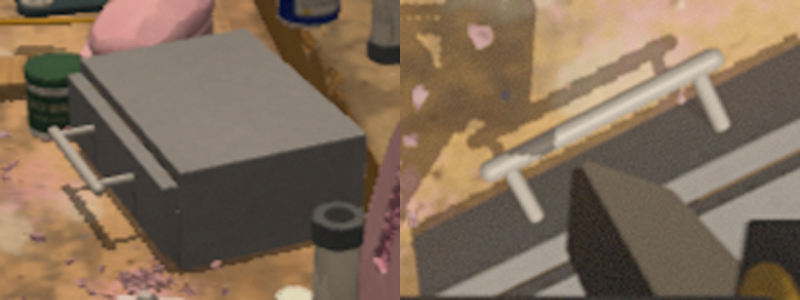

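Crop: in the side view the bar runs from (292,203) to (310,224.5), and the line I read before was a post. In the wrist view it runs from (375,278) to (466.5,234).

Run:
```python
from h import *
w=cam("wrist",saved("w1"));s=cam("side")
a=tri([ray(w,376,277.5),ray(s,309.5,224)]);b=tri([ray(w,466,234),ray(s,292,203)])
print(a,b);m=(a[0]+b[0])/2;d=b[0]-a[0];yaw=np.arctan2(-d[0],d[1]);print(m,yaw,np.linalg.norm(d))
goal([m[0],m[1],.2],yaw+np.pi/2)
```

```text
(array([0.49789271, 0.27212514, 0.06082924]), [np.float64(0.001411818331738572), np.float64(0.0014118183317386396)]) (array([0.4832763 , 0.39191663, 0.05564152]), [np.float64(0.0006927681500312922), np.float64(0.000692768150031334)])
[0.4905845  0.33202088 0.05823538] 0.12141530556724595 0.12079135855921705
pos [0.3812 0.2515 0.2979] yaw 2.769 shift tool [-0.0726  0.1147  0.098 ] turn [ 0.    -0.     1.077] q [-0.86  0.1   0.18  1.88 -0.02  1.16  0.52] F [-0.8  1.1  0.1] t 1.3
```

```bash
python3 -m pendant '[-0.0242,0.0382,0.02,0,0,0,0.022,-0.0242,0.0382,0.02,0,0,0,0.022,-0.0242,0.0382,0.02,0,0,0,0.022,0,0,0,0,0,0.18,0.022,0,0,0,0,0,0.18,0.022,0,0,0,0,0,0.18,0.022,0,0,0,0,0,0.18,0.022,0,0,0,0,0,0.18,0.022,0,0,0,0,0,0.177,0.022]' 30; python3 -c "
from h import *
snap('wrist','w2');goal([.4906,.332,.15],.121+np.pi/2)
print(proj(cam('wrist'),[.4979,.2721,.057]),proj(cam('wrist'),[.4833,.3919,.057]))"
```

```text
clock: 2.4
position: [0.4886, 0.335, 0.2369]
ee_rot: [-2.082, -2.351, 0.002]
force: [0.1, -0.5, -0.2]
width: 0.236
gripper_force: 0.0
pos [0.4885 0.3352 0.2369] yaw 1.684 shift tool [-0.0034  0.0019  0.0869] turn [-0.001 -0.    -0.008] q [-1.    0.4   0.44  1.68 -0.19  1.1  -0.4 ] F [-0.8  0.2 -0.8] t 2.5
[327.71668976 271.98559246] [326.93896382 154.69617614]
```

View pics/w2.png

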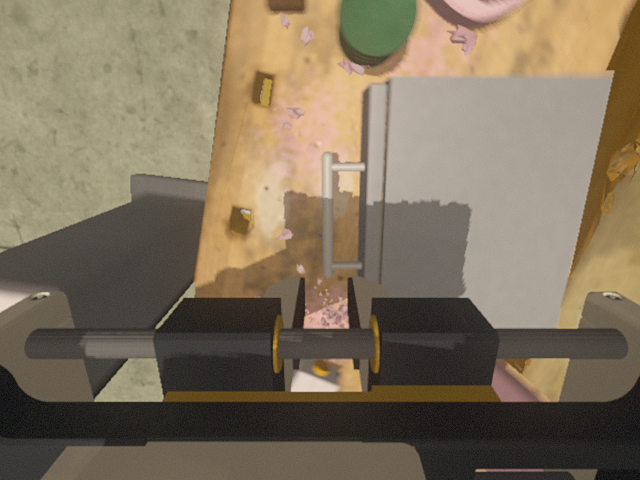

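The bar runs from (327,155) to (327,272), right where predicted. I'll go down, grip it and pull.

```bash
python3 -m pendant '[-0.0034,0.0019,0.04,0,0,-0.008,0.022,0,0,0.04,0,0,0,0.022,0,0,0.04,0,0,0,0.022,0,0,0.033,0,0,0,0.022,0,0,0.02,0,0,0,0.022,0,0,0.013,0,0,0,0.022,0,0,0,0,0,0,0.0,0,0,0,0,0,0,0.0,0,0,0,0,0,0,0.0]' 40; python3 -c "
from h import *
goal([.4906,.332,.051],.121+np.pi/2)"
```

```text
clock: 3.58
position: [0.4906, 0.3306, 0.0516]
ee_rot: [-2.067, -2.364, 0.003]
force: [-5.4, 0.5, -6.0]
width: 0.105
gripper_force: 40.0
pos [0.4906 0.3306 0.0516] yaw 1.705 shift tool [0.0014 0.0002 0.0006] turn [-0.002 -0.     0.013] q [-0.92  0.61  0.35  1.86 -0.3   0.72 -0.27] F [-5.4  0.5 -6. ] t 3.6
```

```bash
python3 -m pendant '[0,-0.016,0,0,0,0,0.0,0,-0.016,0,0,0,0,0.0,0,-0.016,0,0,0,0,0.0,0,-0.016,0,0,0,0,0.0,0,-0.016,0,0,0,0,0.0,0,-0.016,0,0,0,0,0.0,0,-0.016,0,0,0,0,0.0,0,-0.014,0,0,0,0,0.0,0,0,0,0,0,0,0.0]'; python3 -c "
from h import *
goal([.4906,.332,.051],.121+np.pi/2)"
```

```text
clock: 4.7
position: [0.3662, 0.313, 0.0518]
ee_rot: [2.069, 2.364, -0.001]
force: [-0.2, -2.4, -14.3]
width: 0.104
gripper_force: 40.0
pos [0.3662 0.313  0.0518] yaw 1.704 shift tool [0.0024 0.1258 0.0008] turn [-0.     0.001  0.012] q [-1.08  0.48  0.35  2.13 -0.3   0.58 -0.39] F [ -0.2  -2.4 -14.3] t 4.7
```

```bash
python3 -m pendant '[0,0,0,0,0,0,0.024,0,0,0,0,0,0,0.024,0,0,-0.04,0,0,0,0.024,0,0,-0.05,0,0,0,0.03,-0.01,0.01,-0.05,0,0,0,0.05,-0.015,0.02,-0.05,0,0,0,0.05,-0.015,0.03,-0.01,0,0,0,0.05,-0.02,0.03,0,0,0,0,0.05,-0.02,0.02,0,0,0,0,0.05,0,0,0,0,0,0,0.05]'; python3 -c "
from h import *
snap('wrist','w3');goal([.47,.328,.25],.135)
print(proj(cam('wrist'),[.366,.313,.057]))"
```

```text
clock: 5.95
position: [0.489, 0.2472, 0.2526]
ee_rot: [2.073, 2.359, 0.003]
force: [-0.6, 0.5, -0.6]
width: 0.545
gripper_force: 0.0
pos [0.4877 0.2484 0.2524] yaw 1.701 shift tool [ 0.0812 -0.0072  0.0024] turn [ 1.000e-03 -2.000e-03  1.566e+00] q [-0.98  0.31  0.54  1.78 -0.18  1.1  -0.25] F [0.7 0.6 0.6] t 6.0
[208.92135525 129.14173839]
```

View pics/w3.png

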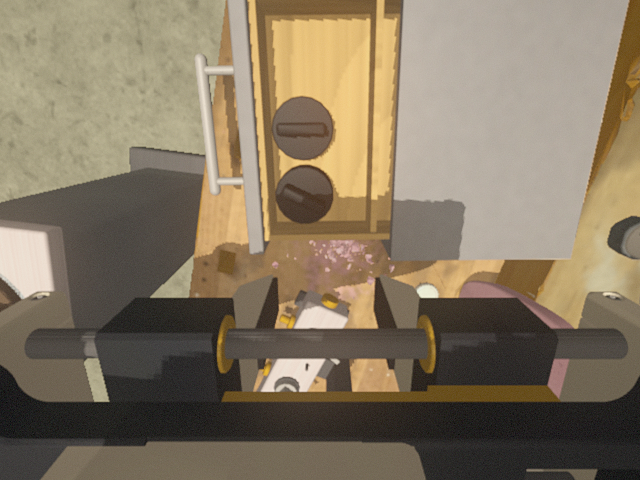

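Two knobs in the drawer: A around (302,127) and B around (304,194). The rest of the compartment is empty. Next is an enlarged crop for the bar tops.

Run:
```python
from h import *
im=cv2.imread("pics/w3_raw.png")[85:235,250:360];im=np.clip(im.astype(float)*2.2,0,255).astype('uint8')
cv2.imwrite("pics/c2.png",cv2.resize(im,None,fx=4,fy=4,interpolation=cv2.INTER_CUBIC))
```

```text
(no output)
```

View pics/c2.png

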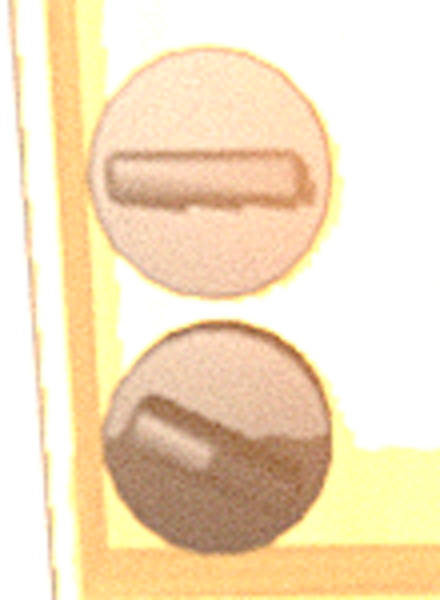

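Crop: knob A has its body centre at (302.8,128) and its bar top at (301,128.8), level in the image. Knob B has its body centre at (304.3,194.3) and its bar top at (304,197), tilted about 21° (falling to the right).

Run:
```python
from h import *
c=cam("wrist",saved("w3"))
for n,b,t,p,q in [("A",(302.8,128),(301,128.8),(277,129),(325,128.5)),("B",(304.3,194.3),(304.5,196.5),(284,188),(325,205))]:
    P,Q=plane(c,*p,.072),plane(c,*q,.072);d=Q-P
    print(n,plane(c,*b,.048),plane(c,*t,.072),"bar",np.hypot(*d[:2]),"ang",np.arctan2(d[1],d[0]))
print(plane(c,201,58,.057),plane(c,214,190,.057))
goal([0.45,.28,.2],1.7)
```

```text
A [0.45693586 0.32452067 0.048     ] [0.45681849 0.32396206 0.072     ] bar 0.04437828403159137 ang 0.13936131666711743
B [0.46571077 0.25854456 0.048     ] [0.46700091 0.2612691  0.072     ] bar 0.04339221942128814 ang -0.2721660998578058
[0.35902405 0.37313926 0.057     ] [0.37418191 0.25295017 0.057     ]
pos [0.4877 0.2484 0.2524] yaw 1.701 shift tool [ 0.0362 -0.0334  0.0523] turn [ 0.001 -0.001  0.001] q [-0.98  0.31  0.54  1.78 -0.18  1.1  -0.25] F [0.7 0.6 0.6] t 6.0
```

```bash
python3 -m pendant '[-0.04,-0.001,-0.004,0,0,0,0.05,-0.04,-0.001,-0.004,0,0,0,0.05,-0.04,-0.001,-0.004,0,0,0,0.05,-0.04,-0.001,-0.004,0,0,0,0.05,-0.04,-0.001,-0.004,0,0,0,0.05,-0.04,-0.001,-0.004,0,0,0,0.05,-0.04,-0.001,-0.004,0,0,0,0.05,-0.04,-0.001,-0.004,0,0,0,0.05,0,0,0,0,0,0,0.05]'; python3 -c "
from h import *
snap('wrist','w4',(180,60,500,300),2.5);goal([.47,.328,.25],.135)"
```

```text
clock: 7.12
position: [0.5213, -0.0717, 0.2846]
ee_rot: [2.073, 2.359, 0.001]
force: [0.2, 0.7, 0.6]
width: 0.544
gripper_force: 0.0
pos [ 0.5213 -0.0695  0.2842] yaw 1.702 shift tool [0.4007 0.0011 0.0344] turn [ 0.000e+00 -1.000e-03  1.567e+00] q [-0.51  0.26  0.68  1.78 -0.18  1.16  0.36] F [ 0.   0.3 -0. ] t 7.2
```

View pics/w4.png

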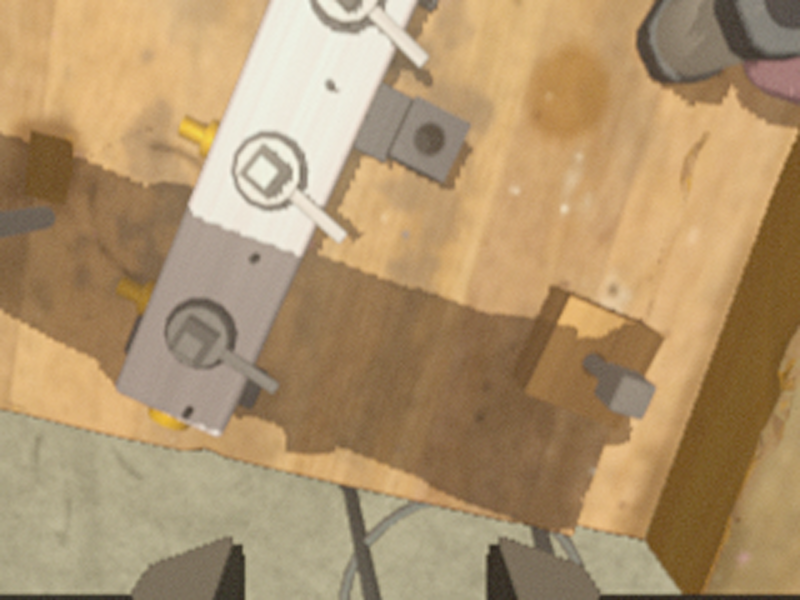

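Manifold view (full-image pixels): seat 1 shoulder at (287.6,128.4) with pointer tip (317,155), seat 2 at (260,193.2) with tip (289,215). Seat 0 is at about (320,60.5) with tip (349,84). Tube mouth at (352,115.6), pin head top at (432,219), logger at the upper right.

Run:
```python
from h import *
c=cam("wrist",saved("w4"));im=cv2.imread("pics/w4_raw.png");sd=cv2.imread("pics/side0.png")
P={}
for n,b,t in [("s0",(320,60.5),(349,84)),("s1",(287.6,128.4),(317,155)),("s2",(260,193.2),(289,215))]:
    p=plane(c,*b,.053);q=plane(c,*t,.05);P[n]=p;print(n,p.round(4),"ptr",np.arctan2(*(q-p)[1::-1]).round(3),np.hypot(*(q-p)[:2]).round(4),'side px',proj(cam("side"),p).round(1))
d=P["s0"]-P["s2"];print("mani yaw",np.arctan2(-d[0],d[1]),np.hypot(*d[:2]),np.hypot(*(P["s1"]-P["s2"])[:2]))
print("tube",plane(c,352,115.6,.085),"pin",plane(c,432,219,.101))
a=cv2.resize(im[20:120,270:400],None,fx=4,fy=4,interpolation=cv2.INTER_CUBIC);b=cv2.resize(sd[250:350,280:350],None,fx=4,fy=4,interpolation=cv2.INTER_CUBIC)
cv2.imwrite("pics/c3.png",np.hstack([a,b]))
```

```text
s0 [0.4976 0.0719 0.053 ] ptr -0.493 0.0368 side px [330.7 277.7]
s1 [0.4714 0.0025 0.053 ] ptr -0.603 0.0419 side px [325.6 300.9]
s2 [ 0.447  -0.0712  0.053 ] ptr -0.564 0.0411 side px [321.6 328.2]
mani yaw -0.33964260657558665 0.15177316632362478 0.07767003530531717
tube [0.53535795 0.02307704 0.085     ] pin [ 0.62972071 -0.06475398  0.101     ]
```

View pics/c3.png

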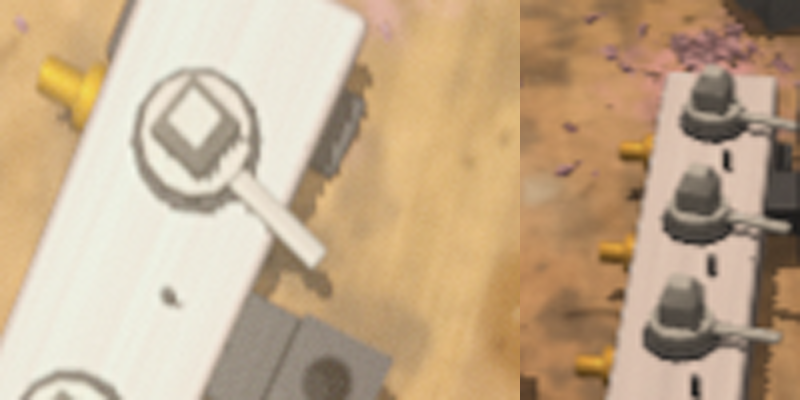

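Crop: in the wrist view the seat 0 shoulder is at (319.2,53.6) with its pointer tip at (349.5,84.5). In the side view the shoulders are at (328.5,278.5), (325,302) and (320.5,331).

Run:
```python
from h import *
c=cam("wrist",saved("w4"));s=cam("side")
P={}
for n,b,t,sp in [("s0",(319.2,53.6),(349.5,84.5),(328.5,278.5)),("s1",(287.6,128.4),(317,155),(325,302)),("s2",(260,193.2),(289,215),(320.5,331))]:
    p=plane(c,*b,.053);q=plane(c,*t,.05);P[n]=p;x,e=tri([ray(c,*b),ray(s,*sp)])
    print(n,p.round(4),"tri",x.round(4),round(e[0],4),"ptr",np.arctan2(*(q-p)[1::-1]).round(3),np.hypot(*(q-p)[:2]).round(4))
d=P["s0"]-P["s2"];print("mani yaw",np.arctan2(-d[0],d[1]),np.hypot(*d[:2]),np.hypot(*(P["s1"]-P["s2"])[:2]))
for n,b,sp in [("tube",(352,115.6),(356,274)),("pin",(432,219),(424,288))]: x,e=tri([ray(c,*b),ray(s,*sp)]);print(n,x.round(4),e[0].round(4))
```

```text
s0 [0.496 0.078 0.053] tri [0.4954 0.0792 0.0467] 0.0005 ptr -0.605 0.0421
s1 [0.4714 0.0025 0.053 ] tri [0.4707 0.0026 0.0505] 0.0005 ptr -0.603 0.0419
s2 [ 0.447  -0.0712  0.053 ] tri [ 0.4455 -0.0721  0.0479] 0.0007 ptr -0.564 0.0411
mani yaw -0.3173080110281023 0.15702797353746598 0.07767003530531717
tube [0.5345 0.0232 0.0866] 0.0008
pin [ 0.6301 -0.0652  0.0984] 0.0005
```

```bash
python3 -m pendant '[0.05,-0.0015,0.0105,0,0,0,0.03,0.05,-0.0015,0.0105,0,0,0,0.03,0.05,-0.0015,0.0105,0,0,0,0.03,0.05,-0.0015,0.0105,0,0,0,0.03,0.05,-0.0015,0.0105,0,0,0,0.03,0.05,-0.0015,0.0105,0,0,0,0.03,0.05,-0.0015,0.0105,0,0,0,0.03,0.05,-0.0015,0.0105,0,0,0,0.03]' 40
python3 -m pendant '[0,0,0,0,0,-0.176,0.03,0,0,0,0,0,-0.176,0.03,0,0,0,0,0,-0.176,0.03,0,0,0,0,0,-0.176,0.03,0,0,0,0,0,-0.176,0.03,0,0,0,0,0,-0.176,0.03,0,0,0,0,0,-0.176,0.03,0,0,0,0,0,-0.176,0.03,0,0,0,0,0,-0.172,0.03,0,0,0,0,0,0,0.03]'; python3 -c "
from h import *
goal([.457,.324,.061],.139+np.pi);snap('wrist','w5')"
```

```text
clock: 8.18
position: [0.4541, 0.3293, 0.1995]
ee_rot: [-2.064, -2.366, -0.001]
force: [0.3, 0.3, 0.9]
width: 0.324
gripper_force: 0.0
clock: 9.43
position: [0.4549, 0.3272, 0.1998]
ee_rot: [0.225, -3.133, -0.002]
force: [0.3, 0.4, 0.7]
width: 0.326
gripper_force: 0.0
pos [0.4549 0.3272 0.1998] yaw -2.998 shift tool [-0.0017 -0.0036  0.1388] turn [ 0.001 -0.001  0.005] q [-0.81  0.36  0.13  1.79 -0.06  0.99  1.05] F [0.3 0.4 0.7] t 9.4
```

```bash
python3 -m pendant '[-0.0017,-0.0036,0.04,0,0,0,0.03,0,0,0.04,0,0,0,0.03,0,0,0.03,0,0,0,0.03,0,0,0.02,0,0,0,0.03,0,0,0.008,0,0,0,0.03,0,0,0,0,0,0,0.0,0,0,0,0,0,0,0.0,0,0,0,0,0,0,0.0]'; python3 -c "
from h import *
goal([.457,.324,.061],.139+np.pi)"
```

```text
clock: 10.48
position: [0.459, 0.3229, 0.0627]
ee_rot: [-0.223, 3.132, 0.002]
force: [-0.4, 1.2, 2.6]
width: 0.127
gripper_force: 40.0
pos [0.459  0.3229 0.0627] yaw -3.0 shift tool [0.0019 0.0014 0.0017] turn [0.001 0.001 0.003] q [-0.78  0.54  0.1   1.92 -0.08  0.69  1.08] F [-0.4  1.2  2.6] t 10.5
```

```bash
python3 -m pendant '[0,0,-0.03,0,0,0,0.0,0,0,-0.04,0,0,0,0.0,0,0,-0.04,0,0,0,0.0,0,-0.04,0,0,0,0,0.0,0,-0.041,0,0,0,0,0.0,0,-0.041,0,0,0,0,0.0,0,-0.041,0,0,0,0,0.0,0,-0.041,0,0,0,0,0.0,-0.002,-0.043,0,0,0,0,0.0]'
python3 -m pendant '[0,0,0,0,0,0.186,0,0,0,0,0,0,0.186,0,0,0,0,0,0,0.186,0,0,0,0,0,0,0.186,0,0,0,0,0,0,0,0]'; python3 -c "
from h import *
goal([.4964,.0791,.15],2.54);snap('side','s1',(260,140,420,380),2.5);snap('wrist','w6')"
```

```text
clock: 11.6
position: [0.4955, 0.0768, 0.1722]
ee_rot: [-0.223, 3.133, 0.001]
force: [0.8, 0.2, -0.5]
width: 0.128
gripper_force: 40.0
clock: 12.22
position: [0.4955, 0.0781, 0.172]
ee_rot: [0.93, 3.001, 0.0]
force: [-0.2, 0.5, -0.1]
width: 0.126
gripper_force: 40.0
pos [0.4955 0.0781 0.172 ] yaw 2.541 shift tool [-0.0002  0.0013  0.022 ] turn [0.    0.    0.001] q [-0.55  0.31  0.36  1.98 -0.14  0.88  0.86] F [-0.2  0.5 -0.1] t 12.2
```

View pics/s1.png

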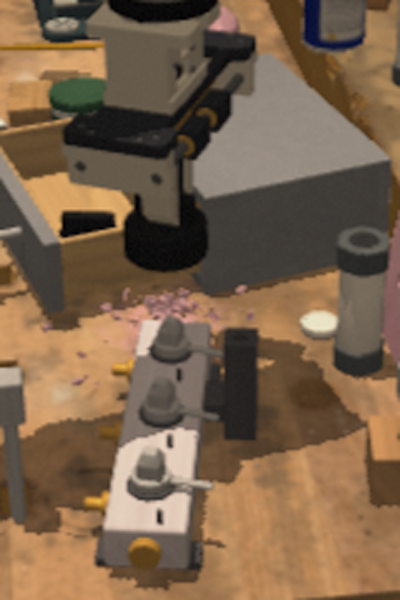

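Side view: knob A hangs above spindle 0, its underside centred at about (326.6,238.8) in the full picture. The other knob still lies in the drawer.

Run:
```python
from h import *
s=observe();x=R.from_rotvec(s["ee_rot"]).as_matrix()[:,0];p=s["position"]-[0,0,.0407]
c=cam("side")
for o in(-.004,0,.002,.004):print(o,proj(c,p+o*x))
print(plane(c,326.6,238.8,p[2]),p)
im=cv2.imread("pics/s1_raw.png")
g=(im.max(2)<40).astype('uint8')[200:250,300:350]
n,l,st,ce=cv2.connectedComponentsWithStats(g);print([(st[i]+[300,200,0,0,0]).tolist() for i in range(1,n) if st[i][4]>100])
```

```text
-0.004 [330.06086102 241.17511214]
0 [328.02722192 240.81665627]
0.002 [327.01212645 240.63773223]
0.004 [325.99817777 240.45901032]
[0.49465555 0.08586393 0.13126945] [0.49551067 0.07806511 0.13126945]
[[310, 202, 33, 47, 723]]
```

```bash
python3 -m pendant '[-0.0032,0.0013,0.03,0,0,0,0.0,0,0,0.024,0,0,0,0.0,0,0,0.004,0,0,0,0.0,0,0,0.003,0,0,0,0.0,0,0,0.003,0,0,0,0.0,0,0,0.003,0,0,0,0.0]'; python3 -c "
from h import *
goal([.4989,.0774,.0937],2.54);print(observe()['ft_torque'])"
```

```text
clock: 13.08
position: [0.4992, 0.0772, 0.1052]
ee_rot: [0.93, 3.0, 0.001]
force: [-1.2, -1.8, 4.6]
width: 0.124
gripper_force: 40.0
pos [0.4992 0.0772 0.1052] yaw 2.54 shift tool [ 0.0004 -0.0001  0.0115] turn [0.001 0.001 0.   ] q [-0.51  0.41  0.33  2.04 -0.2   0.72  0.91] F [-1.2 -1.8  4.6] t 13.1
[-0.50209458  0.54534019 -0.03279696]
```

```bash
python3 -m pendant '[0,0,0.004,0,0,0,0.0,0,0,0.004,0,0,0,0.0,0,0,0.003,0,0,0,0.0,0,0,0.002,0,0,0,0.0,0,0,0,0,0,0,0.0]'; python3 -c "
from h import *
goal([.4989,.0774,.0937],2.54);print(observe()['ft_torque'])"
```

```text
clock: 13.7
position: [0.4989, 0.077, 0.0933]
ee_rot: [-0.932, -3.0, -0.001]
force: [-9.6, -3.8, 28.7]
width: 0.125
gripper_force: 40.1
pos [0.4989 0.077  0.0933] yaw 2.539 shift tool [ 0.0003  0.0004 -0.0004] turn [ 0.001 -0.    -0.001] q [-0.5   0.43  0.32  2.05 -0.21  0.7   0.92] F [-9.6 -3.8 28.7] t 13.7
[-9.30201438e-01  2.51524483e+00 -3.06458212e-04]
```

```bash
python3 -m pendant '[0,0,-0.0005,0,0,0,0.02,0,0,0,0,0,0,0.02,0.003,0,0,0,0,0,0.02,0,0,0,0,0,0,0.0,0,0,0,0,0,0,0.0,0,0,0,0,0,0,0.0]'; python3 -c "
from h import *
goal([.4964,.0791,.0937],2.54);print(observe()['ft_torque'])"
```

```text
clock: 14.45
position: [0.496, 0.0788, 0.0921]
ee_rot: [-0.931, -3.0, 0.001]
force: [-2.6, -1.5, 1.8]
width: 0.128
gripper_force: 40.0
pos [0.496  0.0788 0.0921] yaw 2.54 shift tool [-0.0002  0.0005 -0.0016] turn [-0.001 -0.001 -0.   ] q [-0.51  0.43  0.32  2.05 -0.21  0.69  0.92] F [-2.6 -1.5  1.8] t 14.4
[-0.2642054   0.57672366  0.03630652]
```

```bash
python3 -m pendant '[0,0,0,0,0,0.12,0,0,0,0,0,0,0.12,0,0,0,0,0,0,0.12,0,0,0,0,0,0,0.12,0,0,0,0,0,0,0.12,0]'; python3 -c "
from h import *
goal([.4964,.0791,.0937],2.54);print(observe()['ft_torque'])"; python3 -m pendant '[0,0,0,0,0,0.1,0,0,0,0,0,0,0.1,0,0,0,0,0,0,0.06,0]'; python3 -c "
from h import *
goal([.4964,.0791,.0937],2.54);print(observe()['ft_torque'])"
```

```text
clock: 15.08
position: [0.4954, 0.0787, 0.0921]
ee_rot: [-1.78, -2.587, 0.002]
force: [-5.2, -1.9, 3.8]
width: 0.125
gripper_force: 40.0
pos [0.4954 0.0787 0.0921] yaw 1.936 shift tool [ 0.      0.0011 -0.0016] turn [-0.002 -0.001 -0.604] q [-0.63  0.45  0.49  2.06 -0.32  0.71  0.43] F [-5.2 -1.9  3.8] t 15.1
[-0.45551545  1.12873686  0.20047503]
clock: 15.45
position: [0.4955, 0.0787, 0.0921]
ee_rot: [-2.099, -2.336, 0.002]
force: [-4.3, -1.9, 5.2]
width: 0.123
gripper_force: 40.0
pos [0.4955 0.0787 0.0921] yaw 1.677 shift tool [ 0.0003  0.001  -0.0016] turn [-0.002 -0.001 -0.863] q [-0.68  0.46  0.57  2.07 -0.37  0.71  0.23] F [-4.3 -1.9  5.2] t 15.4
[-0.47322997  1.09506104  0.12656877]
```

```bash
for i in 1 2; do python3 -m pendant '[0,0,0,0,0,0.05,0,0,0,0,0,0,0.05,0]' >/dev/null; python3 -c "
from h import *
s=observe();print(s['ft_torque'].round(3),s['force'].round(1));goal(s['position'],2.54)"; done
```

```text
[-0.523  1.102  0.134] [-4.4 -0.8  5.1]
pos [0.4955 0.0787 0.0921] yaw 1.578 shift tool [0. 0. 0.] turn [-0.002 -0.001 -0.962] q [-0.7   0.47  0.59  2.07 -0.39  0.72  0.15] F [-4.4 -0.8  5.1] t 15.7
[-0.458  1.031  0.203] [-4.1 -2.3  3.8]
pos [0.4955 0.0787 0.0921] yaw 1.478 shift tool [0. 0. 0.] turn [-2.000e-03 -1.000e-03 -1.062e+00] q [-0.72  0.47  0.62  2.07 -0.41  0.72  0.07] F [-4.1 -2.3  3.8] t 15.9
```

```bash
for i in 1 2 3; do python3 -m pendant '[0,0,0,0,0,0.05,0,0,0,0,0,0,0.03,0]' >/dev/null; python3 -c "
from h import *
s=observe();print(s['ft_torque'].round(3),s['force'].round(1));goal(s['position'],2.54)"; done
```

```text
[-0.696  1.252  0.676] [-4.6 -2.3  5. ]
pos [0.4956 0.0787 0.0921] yaw 1.4 shift tool [0. 0. 0.] turn [-0.002 -0.    -1.14 ] q [-0.74  0.48  0.64  2.07 -0.43  0.73  0.01] F [-4.6 -2.3  5. ] t 16.2
[-0.775  1.159  0.999] [-4.7 -2.   5.5]
pos [0.4956 0.0787 0.0921] yaw 1.32 shift tool [0. 0. 0.] turn [-0.002 -0.    -1.22 ] q [-0.75  0.48  0.67  2.07 -0.45  0.73 -0.05] F [-4.7 -2.   5.5] t 16.4
[-0.685  1.173  1.066] [-3.9 -2.1  3.8]
pos [0.4957 0.0787 0.0921] yaw 1.241 shift tool [0. 0. 0.] turn [-0.002  0.    -1.299] q [-0.77  0.49  0.69  2.07 -0.46  0.74 -0.11] F [-3.9 -2.1  3.8] t 16.7
```

```bash
python3 -m pendant '[0,0,0,0,0,0,0.04,0,0,0,0,0,0,0.04,0,0,-0.01,0,0,0,0.04,0,0,-0.02,0,0,0,0.04,0,0,-0.04,0,0,0,0.024,0.019,-0.0215,-0.04,0,0,0,0.024,0.019,-0.0215,0,0,0,0,0.024,0.019,-0.0215,0,0,0,0,0.024,0.019,-0.0215,0,0,0,0,0.024,0,0,0,0,0,0,0.024]'; python3 -c "
from h import *
snap('wrist','w7');snap('scene','sc7');snap('side','s7');goal([.466,.26,.2],-.272+np.pi)
a=cv2.imread('pics/w7_raw.png')[60:280,220:430];b=cv2.imread('pics/s7_raw.png')[240:350,290:372]
a=np.clip(a.astype(float)*1.6,0,255).astype('uint8')
cv2.imwrite('pics/c4.png',np.hstack([cv2.resize(a,(420,440),interpolation=cv2.INTER_CUBIC),cv2.resize(b,(328,440),interpolation=cv2.INTER_CUBIC)]))"
```

```text
clock: 17.95
position: [0.4391, 0.1809, 0.2027]
ee_rot: [-2.553, -1.829, -0.001]
force: [0.0, -0.6, 0.0]
width: 0.261
gripper_force: 0.0
pos [0.4404 0.1781 0.2027] yaw 1.239 shift tool [ 0.0857 -0.0025  0.0027] turn [ 1.000e-03  0.000e+00 -1.631e+00] q [-1.16  0.28  0.82  2.02 -0.25  0.95 -0.53] F [-0.6 -0.3  0.6] t 18.1
```

View pics/c4.png

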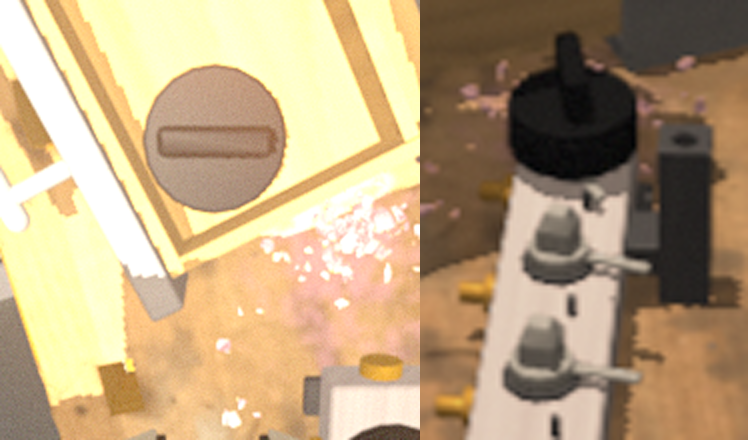

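Crop: knob A sits flush on seat 0. Knob B has its body centre at (327.5,129.5) and its bar from (299,131) to (356.5,131).

Run:
```python
from h import *
c=cam("wrist",saved("w7"));c3=cam("wrist",saved("w3"))
P,Q=plane(c,299.5,130.5,.072),plane(c,356,130.5,.072);d=Q-P;a=np.arctan2(d[1],d[0])
B=plane(c,327.5,129.5,.048);T=(P+Q)/2
print(B,T,a,np.hypot(*d[:2]))
print("two-view body top",tri([ray(c,327.5,129.5),ray(c3,304.3,194.3)]))
goal([(B[0]+T[0])/2,(B[1]+T[1])/2,.2],a+np.pi)
```

```text
[0.46664446 0.25629839 0.048     ] [0.46655281 0.25578517 0.072     ] -0.3266929763984365 0.04433908448374194
two-view body top (array([0.46599919, 0.25630281, 0.03649809]), [np.float64(0.0006761165193668528), np.float64(0.0006761165193669325)])
pos [0.4404 0.1781 0.2027] yaw 1.239 shift tool [ 0.0822 -0.0006  0.0027] turn [ 1.000e-03  0.000e+00 -1.576e+00] q [-1.16  0.28  0.82  2.02 -0.25  0.95 -0.53] F [-0.6 -0.3  0.6] t 18.1
```

```bash
python3 -m pendant '[0.041,0,0,0,0,0,0.02,0.0412,-0.0006,0,0,0,0,0.02,0,0,0,0,0,-0.185,0.02,0,0,0,0,0,-0.185,0.02,0,0,0,0,0,-0.185,0.02,0,0,0,0,0,-0.185,0.02,0,0,0,0,0,-0.185,0.02,0,0,0,0,0,-0.185,0.02,0,0,0,0,0,-0.185,0.02,0,0,0,0,0,-0.185,0.02]'
python3 -m pendant '[0,0,0,0,0,-0.096,0.02,0,0,0.03,0,0,0,0.02,0,0,0,0,0,0,0.02]'; python3 -c "
from h import *
goal([.4666,.256,.061],-.327+np.pi)"
```

```text
clock: 19.35
position: [0.4669, 0.2554, 0.2024]
ee_rot: [0.652, 3.073, -0.0]
force: [-0.2, 0.1, 0.1]
width: 0.218
gripper_force: 0.0
clock: 19.73
position: [0.4655, 0.2548, 0.1709]
ee_rot: [-0.513, -3.097, 0.004]
force: [-0.4, -0.7, -0.1]
width: 0.219
gripper_force: 0.0
pos [0.4655 0.2548 0.1709] yaw 2.813 shift tool [-0.0008  0.0018  0.1099] turn [-0.003 -0.002 -0.001] q [-0.89  0.36  0.38  1.91 -0.17  0.91  0.82] F [-0.4 -0.7 -0.1] t 19.7
```

```bash
python3 -m pendant '[-0.0005,0.0015,0.04,0,0,0,0.02,0,0,0.03,0,0,0,0.02,0,0,0.02,0,0,0,0.02,0,0,0.012,0,0,0,0.02,0,0,0.006,0,0,0,0.02,0,0,0,0,0,0,0.0,0,0,0,0,0,0,0.0,0,0,0,0,0,0,0.0]'; python3 -c "
from h import *
goal([.4666,.256,.061],-.327+np.pi)"
```

```text
clock: 20.72
position: [0.4671, 0.2582, 0.0647]
ee_rot: [0.509, 3.1, 0.001]
force: [0.5, -0.2, 0.3]
width: 0.126
gripper_force: 40.0
pos [0.4671 0.2582 0.0647] yaw 2.816 shift tool [-0.0003 -0.0022  0.0037] turn [0.001 0.    0.001] q [-0.84  0.51  0.32  2.   -0.26  0.67  0.89] F [ 0.5 -0.2  0.3] t 20.7
```

```bash
python3 -m pendant '[0,0,-0.035,0,0,0,0.0,0,0,-0.04,0,0,0,0.0,0,0,-0.04,0,0,0,0.0,-0.0123,-0.0457,0,0,0,0,0,-0.0123,-0.0457,0,0,0,0,0,-0.0123,-0.0457,0,0,0,0,0,-0.0123,-0.0457,0,0,0,0,0,-0.0123,-0.0457,0,0,0,0,0,-0.0123,-0.0457,0,0,0,0,0,-0.0123,-0.0457,0,0,0,0,0]'
python3 -m pendant '[0,0,0,0,0,0.128,0,0,0,0,0,0,0.128,0,0,0,0,0,0,0,0,0,0,0,0,0,0,0]'; python3 -c "
from h import *
goal([.4465,-.0729,.15],2.56);snap('side','s8')
im=cv2.imread('pics/s8_raw.png');s=observe();x=R.from_rotvec(s['ee_rot']).as_matrix()[:,0];p=s['position']-[0,0,.0427]
for o in(-.004,0,.004):print(o,proj(cam('side'),p+o*x))
g=(im.max(2)<40).astype('uint8')
u,v=map(int,proj(cam('side'),p));g=g[v-40:v+20,u-30:u+30]
n,l,st,ce=cv2.connectedComponentsWithStats(g);print([(st[i]+[u-30,v-40,0,0,0]).tolist() for i in range(1,n) if st[i][4]>100])
cv2.imwrite('pics/c5.png',cv2.resize(im[180:360,260:420],None,fx=3,fy=3,interpolation=cv2.INTER_CUBIC))"
```

```text
clock: 21.98
position: [0.4459, -0.074, 0.1796]
ee_rot: [0.509, 3.099, 0.001]
force: [0.4, -0.4, -2.5]
width: 0.129
gripper_force: 40.0
clock: 22.48
position: [0.4461, -0.0724, 0.1793]
ee_rot: [0.896, 3.011, 0.0]
force: [0.5, -0.4, -1.1]
width: 0.13
gripper_force: 40.0
pos [ 0.4461 -0.0724  0.1793] yaw 2.563 shift tool [-0.0006 -0.0002  0.0293] turn [0.    0.    0.003] q [-0.44  0.23  0.59  2.09 -0.17  0.86  1.24] F [ 0.5 -0.4 -1.1] t 22.5
-0.004 [322.15166648 288.50846368]
0 [319.83232153 288.06441546]
0.004 [317.51866486 287.62145627]
[[300, 249, 44, 49, 1144]]
```

Run:
```python
from h import *
im=cv2.imread('pics/s8_raw.png').max(2)
for v in (272,276,280,284,288,292,296,298): 
    r=np.where(im[v,290:360]<40)[0]+290;print(v,r.min() if len(r) else None,r.max() if len(r) else None,im[v,296:302],im[v,334:344])
```

```text
272 301 343 [221 220 219 207 140  17] [18 17 19 18 15 14 11 11 15 13]
276 300 343 [227 225 184  88  18  19] [16 16 18 13 10  7 15 13 14 13]
280 300 359 [213 209 187 122  12  16] [13 12 15 13 12 13 12 43 83 96]
284 300 359 [212 213 214 161  13  12] [ 13  13  14  51 106 131 134 131 112  97]
288 301 359 [210 209 210 171  75  14] [ 12  13  26  93 128 132 175 175 105  80]
292 303 359 [213 213 204 201 196 148] [ 43 102 198 233 232 233 226 170  90  78]
296 308 359 [195 182 184 195 202 202] [236 236 234 232 232 230 212 147  90  89]
298 350 359 [177 187 197 201 203 204] [236 236 234 232 232 227 190 121  91  88]
```

```bash
python3 -m pendant '[-0.002,-0.0007,0.035,0,0,0,0.0,0,0,0.025,0,0,0,0.0,0,0,0.004,0,0,0,0.0,0,0,0.003,0,0,0,0.0,0,0,0.003,0,0,0,0.0,0,0,0.003,0,0,0,0.0]'; python3 -c "
from h import *
goal([.447,-.074,.0957],2.56);print(observe()['ft_torque'])"
```

```text
clock: 23.28
position: [0.4476, -0.0742, 0.1067]
ee_rot: [0.9, 3.009, 0.001]
force: [-3.3, 0.3, 6.9]
width: 0.125
gripper_force: 40.0
pos [ 0.4476 -0.0742  0.1067] yaw 2.56 shift tool [ 0.0006 -0.0002  0.011 ] turn [0.001 0.    0.   ] q [-0.37  0.36  0.53  2.16 -0.29  0.69  1.35] F [-3.3  0.3  6.9] t 23.3
[-2.58399223e-02  1.01593196e+00 -2.54933759e-04]
```

Engaged, with small side forces. I'll ease 1 mm along the bar and push down.

```bash
python3 -m pendant '[0.0005,0,0.004,0,0,0,0.0,0.0005,0,0.004,0,0,0,0.0,0,0,0.002,0,0,0,0.0,0,0,0.002,0,0,0,0.0,0,0,0,0,0,0,0.0]'; python3 -c "
from h import *
goal([.447,-.074,.0957],2.56);print(observe()['ft_torque'])"
```

```text
clock: 23.9
position: [0.4466, -0.0742, 0.0953]
ee_rot: [0.902, 3.009, 0.001]
force: [-9.1, -2.4, 24.1]
width: 0.127
gripper_force: 40.1
pos [ 0.4466 -0.0742  0.0953] yaw 2.559 shift tool [-0.0002  0.0004 -0.0004] turn [ 0.001  0.    -0.001] q [-0.36  0.38  0.52  2.17 -0.31  0.66  1.36] F [-9.1 -2.4 24.1] t 23.9
[-0.5561446   2.21106461  0.05977808]
```

```bash
python3 -m pendant '[0,0,-0.0005,0,0,0,0.02,0,0,0,0,0,0,0.02,0.001,0,-0.001,0,0,0,0.02,0,0,0,0,0,0,0.0,0,0,0,0,0,0,0.0,0,0,0,0,0,0,0.0]'; python3 -m pendant '[0,0,0,0,0,0.12,0,0,0,0,0,0,0.12,0,0,0,0,0,0,0.12,0,0,0,0,0,0,0.12,0,0,0,0,0,0,0.12,0,0,0,0,0,0,0.12,0,0,0,0,0,0,0.1,0]'; python3 -c "
from h import *
s=observe();print(s['ft_torque'].round(3),s['force'].round(1));goal(s['position'],2.54)"; for i in 1 2 3; do python3 -m pendant '[0,0,0,0,0,0.05,0,0,0,0,0,0,0.05,0]' >/dev/null; python3 -c "
from h import *
s=observe();print(s['ft_torque'].round(3),s['force'].round(1));goal(s['position'],2.54)"; done
```

```text
clock: 24.65
position: [0.4455, -0.0735, 0.0957]
ee_rot: [-0.902, -3.009, 0.0]
force: [-0.9, -2.1, 0.6]
width: 0.127
gripper_force: 40.0
clock: 25.52
position: [0.4452, -0.0737, 0.0957]
ee_rot: [-2.031, -2.397, 0.001]
force: [-2.7, -3.8, 2.0]
width: 0.128
gripper_force: 40.0
[-0.934  0.695  0.13 ] [-2.7 -3.8  2. ]
pos [ 0.4452 -0.0737  0.0957] yaw 1.736 shift tool [0. 0. 0.] turn [-0.001  0.    -0.804] q [-0.53  0.42  0.76  2.19 -0.46  0.69  0.71] F [-2.7 -3.8  2. ] t 25.5
[-0.938  0.813  0.083] [-1.8 -4.   3.3]
pos [ 0.4452 -0.0738  0.0957] yaw 1.638 shift tool [0. 0. 0.] turn [-0.001  0.    -0.902] q [-0.55  0.43  0.79  2.19 -0.48  0.7   0.64] F [-1.8 -4.   3.3] t 25.8
[-0.929  0.808  0.157] [-3.4 -3.4  3.5]
pos [ 0.4452 -0.0738  0.0957] yaw 1.538 shift tool [0. 0. 0.] turn [-1.000e-03  0.000e+00 -1.002e+00] q [-0.57  0.44  0.81  2.19 -0.5   0.7   0.56] F [-3.4 -3.4  3.5] t 26.0
[-0.981  0.78   0.417] [-4.  -4.5  1.8]
pos [ 0.4452 -0.0738  0.0957] yaw 1.438 shift tool [0. 0. 0.] turn [-1.000e-03  0.000e+00 -1.102e+00] q [-0.59  0.45  0.84  2.19 -0.52  0.71  0.48] F [-4.  -4.5  1.8] t 26.3
```

```bash
for i in 1 2; do python3 -m pendant '[0,0,0,0,0,0.05,0,0,0,0,0,0,0.05,0]' >/dev/null; python3 -c "
from h import *
s=observe();print(s['ft_torque'].round(3),s['force'].round(1));goal(s['position'],2.54)"; done
```

```text
[-1.043  0.865  0.857] [-3.4 -2.8  3.4]
pos [ 0.4452 -0.0738  0.0957] yaw 1.339 shift tool [0. 0. 0.] turn [-1.000e-03  1.000e-03 -1.201e+00] q [-0.6   0.46  0.87  2.19 -0.54  0.72  0.41] F [-3.4 -2.8  3.4] t 26.5
[-1.003  0.942  1.061] [-4.4 -4.8  3.2]
pos [ 0.4452 -0.0735  0.0957] yaw 1.239 shift tool [0. 0. 0.] turn [-1.000e-03  0.000e+00 -1.301e+00] q [-0.62  0.47  0.9   2.19 -0.56  0.73  0.34] F [-4.4 -4.8  3.2] t 26.8
```

```bash
python3 -m pendant '[0,0,0,0,0,0,0.04,0,0,0,0,0,0,0.04,0,0,-0.01,0,0,0,0.04,0,0,-0.04,0,0,0,0.04,0,0,-0.055,0,0,0,0.04,-0.003,0.0344,0,0,0,0,0.04,-0.003,0.0344,0,0,0,0,0.04,-0.003,0.0344,0,0,0,0,0.04,-0.003,0.0344,0,0,0,0,0.04,-0.003,0.0344,0,0,0,0,0.04]'; python3 -m pendant '[0,0,0,0,0,0,0.04]' >/dev/null; python3 -c "
from h import *
snap('wrist','w9');snap('side','s9');goal([.63,-.065,.2],1.24)
a=cv2.imread('pics/w9_raw.png')[60:280,130:430];b=cv2.imread('pics/s9_raw.png')[230:370,240:450]
cv2.imwrite('pics/c6.png',np.hstack([cv2.resize(a,(409,300),interpolation=cv2.INTER_CUBIC),cv2.resize(b,(390,300)[:1]+(300,),interpolation=cv2.INTER_CUBIC)]))
a=cv2.imread('pics/w9_raw.png')[60:260,180:440];cv2.imwrite('pics/c7.png',cv2.resize(a,None,fx=3,fy=3,interpolation=cv2.INTER_CUBIC))
print(proj(cam('wrist'),[.63,-.065,.1]))"
```

```text
clock: 28.02
position: [0.6046, -0.1436, 0.2014]
ee_rot: [2.557, 1.825, 0.001]
force: [1.2, -0.1, 1.5]
width: 0.434
gripper_force: 0.0
pos [ 0.603  -0.1435  0.2009] yaw 1.239 shift tool [ 0.083  -0.0001  0.0009] turn [-0.     0.    -0.001] q [-0.45  0.6   0.94  1.68 -0.53  1.14  0.31] F [-1.   0.7 -0.4] t 28.2
[325.16156463 126.0077643 ]
```

View pics/c7.png

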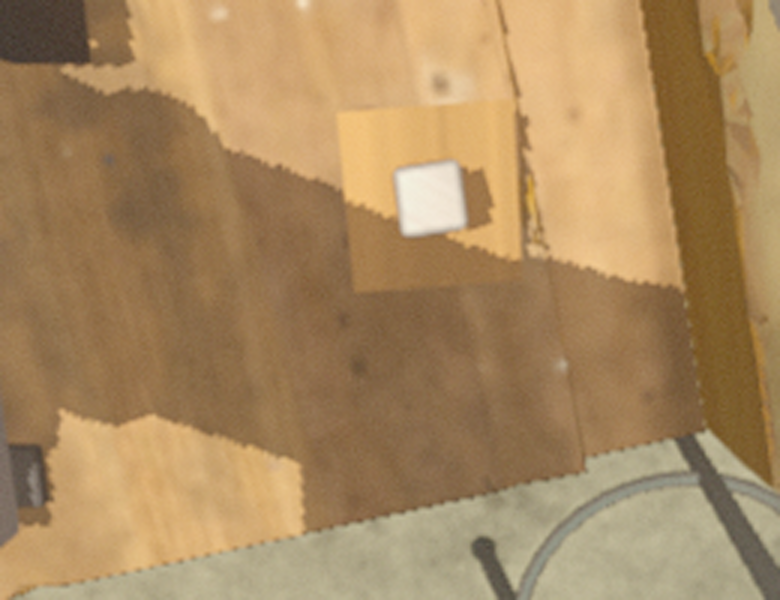

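Wrist view: pin head corners at (312,117), (332.3,113.7), (335.7,135.3) and (315,138.7), centre (323.7,126.3). The pin is upright in its rest.

Run:
```python
from h import *
c=cam("wrist",saved("w9"));c4=cam("wrist",saved("w4"))
P=[plane(c,180+u/3,60+v/3,.101) for u,v in((396,172),(457,161),(467,226),(405,236))]
for i in range(4):
    d=P[(i+1)%4]-P[i];print(np.hypot(*d[:2]).round(4),np.arctan2(d[1],d[0]).round(3))
m=np.mean(P,0);print(m)
print("two view",tri([ray(c,323.7,126.3),ray(c4,432,219)]),tri([ray(c,323.7,126.3),ray(cam("side"),424,288)]))
# seated knobs in side picture
im=cv2.imread('pics/s9_raw.png').max(2);cs=cam("side")
for n,S in(("A",(.4958,.0788)),("B",(.4455,-.0735))):print(n,proj(cs,[*S,.053]).round(1),proj(cs,[*S,.103]).round(1))
goal([m[0],m[1],.2],1.24)
```

```text
0.0142 -0.162
0.0145 -1.734
0.0147 2.965
0.0143 1.375
[ 0.63107781 -0.0660357   0.101     ]
two view (array([ 0.63117875, -0.0657674 ,  0.09664217]), [np.float64(0.0002746861059147365), np.float64(0.0002746861059147753)]) (array([ 0.63030164, -0.06567631,  0.09833627]), [np.float64(0.000807580930518819), np.float64(0.0008075809305186542)])
A [328.9 275.9] [328.4 253.6]
B [321.  329.2] [320.2 305.2]
pos [ 0.603  -0.1435  0.2009] yaw 1.239 shift tool [0.0824 0.0013 0.0009] turn [-0.     0.    -0.001] q [-0.45  0.6   0.94  1.68 -0.53  1.14  0.31] F [-1.   0.7 -0.4] t 28.2
```

View pics/c6.png

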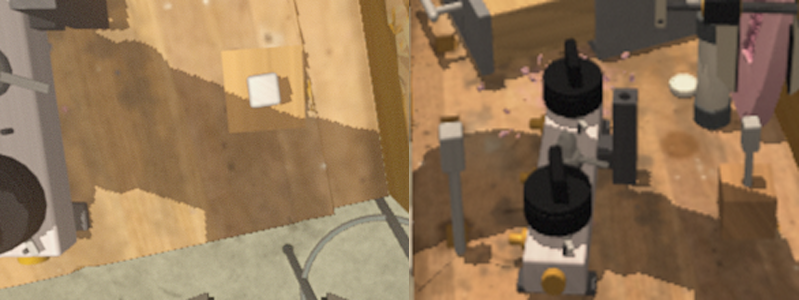

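Both knobs sit flush on their seats in the side view. Next I'll line up above the pin.

```bash
python3 -m pendant '[0.0412,0.0006,0,0,0,-0.17,0.035,0.0412,0.0006,0,0,0,-0.17,0.035,0,0,0,0,0,-0.175,0.035,0,0,0,0,0,-0.175,0.035,0,0,0,0,0,-0.175,0.035,0,0,0,0,0,-0.175,0.035,0,0,0,0,0,-0.175,0.035,0,0,0,0,0,-0.175,0.035,0,0,0,0,0,-0.175,0.035,0,0,0,0,0,-0.165,0.035]' 25;python3 -m pendant '[0,0,0,0,0,0,0.035]'>/dev/null; python3 -c "
from h import *
goal([.6309,-.0659,.089],2.97)"
```

```text
clock: 29.5
position: [0.6236, -0.0635, 0.2013]
ee_rot: [-0.26, -3.131, 0.0]
force: [-1.1, 0.4, -0.5]
width: 0.381
gripper_force: 0.0
pos [ 0.6238 -0.0636  0.2013] yaw 2.969 shift tool [-0.0074 -0.0011  0.1123] turn [ 0.     0.    -0.001] q [-0.3   0.49  0.48  1.64 -0.25  1.07  1.65] F [-0.1  1.2 -0.3] t 29.6
```

```bash
python3 -m pendant '[-0.0074,-0.0011,0.035,0,0,0,0.035,0,0,0.035,0,0,0,0.035,0,0,0.025,0,0,0,0.035,0,0,0.017,0,0,0,0.035,0,0,0,0,0,0,0.0,0,0,0,0,0,0,0.0,0,0,0,0,0,0,0.0]' 25; python3 -c "
from h import *
goal([.6309,-.0659,.089],2.97)"
```

```text
clock: 30.5
position: [0.6325, -0.0665, 0.0899]
ee_rot: [0.27, 3.128, 0.0]
force: [0.1, 0.3, 1.8]
width: 0.169
gripper_force: 25.0
pos [ 0.6325 -0.0665  0.0899] yaw 2.969 shift tool [0.0016 0.0003 0.0009] turn [ 0.     0.002 -0.001] q [-0.26  0.62  0.42  1.73 -0.32  0.86  1.71] F [0.1 0.3 1.8] t 30.5
```

```bash
python3 -m pendant '[0,0,-0.025,0,0,0,0.0,0,0,-0.035,0,0,0,0.0,0,0,-0.035,0,0,0,0.0,0.0274,0.0179,0,0,0,0,0,0.0274,0.0179,0,0,0,0,0,0.0274,0.0179,0,0,0,0,0,0.0274,0.0179,0,0,0,0,0,0,0,0,0,0,0,0,0,0,0,0,0,0,0]'; python3 -c "
from h import *
goal([.5367,.0228,.18],2.97)
snap('side','s10');snap('scene','sc10');snap('wrist','w10')
s=observe();x=R.from_rotvec(s['ee_rot']).as_matrix()[:,0];p=s['position']-[0,0,.0799]+.0016*x
for n in('side','scene'):print(n,'tip',proj(cam(n),p).round(1),'head',proj(cam(n),p+[0,0,.065]).round(1),'mouth',proj(cam(n),[.535,.0231,.085]).round(1))
u,v=proj(cam('side'),p).astype(int);U,V=proj(cam('scene'),p).astype(int)
a=cv2.imread('pics/s10_raw.png')[v-45:v+45,u-30:u+30];b=cv2.imread('pics/sc10_raw.png')[V-45:V+45,U-30:U+30]
print(u,v,U,V)
cv2.imwrite('pics/c8.png',np.hstack([cv2.resize(k,(400,600),interpolation=cv2.INTER_CUBIC) for k in(a,b)]))"
```

```text
clock: 31.62
position: [0.5367, 0.0226, 0.1845]
ee_rot: [0.27, 3.128, 0.0]
force: [0.3, -0.1, -1.1]
width: 0.171
gripper_force: 25.0
pos [0.5367 0.0226 0.1845] yaw 2.97 shift tool [0.0001 0.0002 0.0045] turn [ 0.     0.002 -0.   ] q [-0.5   0.36  0.48  1.89 -0.2   0.94  1.47] F [ 0.3 -0.1 -1.1] t 31.6
side tip [357.  266.1] head [357.1 234.9] mouth [356.7 274.7]
scene tip [361.1 197.2] head [362.2 171.9] mouth [360.7 204.5]
356 266 361 197
```

```bash
python3 -m pendant '[0,0,0.014,0,0,0,0,0,0,0.004,0,0,0,0,0,0,0.003,0,0,0,0,0,0,0.003,0,0,0,0,0,0,0,0,0,0,0]'; python3 -c "
from h import *
goal([.5367,.0228,.18],2.97);print(observe()['ft_torque'])"
```

```text
clock: 32.4
position: [0.5359, 0.023, 0.1596]
ee_rot: [-0.27, -3.13, 0.0]
force: [0.3, 0.2, 0.3]
width: 0.174
gripper_force: 25.0
pos [0.5359 0.023  0.1596] yaw 2.97 shift tool [-0.0008 -0.     -0.0204] turn [-0. -0. -0.] q [-0.49  0.39  0.47  1.91 -0.22  0.88  1.49] F [0.3 0.2 0.3] t 32.4
[-0.01742754  0.01946522 -0.04445269]
```

```bash
python3 -m pendant '[0,0,0.008,0,0,0,0,0,0,0.008,0,0,0,0,0,0,0.008,0,0,0,0,0,0,0.008,0,0,0,0,0,0,0.008,0,0,0,0,0,0,0.008,0,0,0,0,0,0,0.005,0,0,0,0]'; python3 -c "
from h import *
goal([.5367,.0228,.0999],2.97);print(observe()['ft_torque'])"
```

```text
clock: 33.28
position: [0.5358, 0.0229, 0.1061]
ee_rot: [-0.27, -3.13, 0.0]
force: [-0.2, -0.8, -0.1]
width: 0.173
gripper_force: 25.0
pos [0.5358 0.0229 0.1061] yaw 2.97 shift tool [-0.0009  0.      0.0062] turn [-0. -0. -0.] q [-0.46  0.47  0.43  1.97 -0.27  0.77  1.53] F [-0.2 -0.8 -0.1] t 33.3
[0.04303868 0.08459962 0.00370124]
```

```bash
python3 -m pendant '[0,0,0.004,0,0,0,0,0,0,0.003,0,0,0,0,0,0,0.0015,0,0,0,0,0,0,0,0,0,0,0]'; python3 -c "
from h import *
goal([.5367,.0228,.0999],2.97);print(observe()['ft_torque'])"
```

```text
clock: 33.78
position: [0.5361, 0.023, 0.0997]
ee_rot: [0.27, 3.129, 0.002]
force: [-6.4, 0.5, 18.9]
width: 0.171
gripper_force: 25.0
pos [0.5361 0.023  0.0997] yaw 2.97 shift tool [-0.0006 -0.0001 -0.0002] turn [ 0.001  0.    -0.   ] q [-0.45  0.47  0.43  1.97 -0.28  0.75  1.54] F [-6.4  0.5 18.9] t 33.8
[0.03735029 1.53537477 0.00556681]
```

```bash
python3 -m pendant '[0,0,0,0,0,0,0.03,0,0,0,0,0,0,0.03,0,0,-0.03,0,0,0,0.03,0,0,-0.05,0,0,0,0.024,0,0,-0.045,0,0,0,0.024]'; python3 -c "
from h import *
snap('side','s11');snap('wrist','w11')
print(proj(cam('side'),[.535,.0231,.085]),proj(cam('side'),[.535,.0231,.111]))"; python3 -m pendant '[0.031,0.0367,0,0,0,0,0.024,0.031,0.0367,0,0,0,0,0.024,0.031,0.0367,0,0,0,0,0.024,0.031,0.0367,0,0,0,0,0.024,0.031,0.0367,0,0,0,0,0.024,0.031,0.0367,0,0,0,0,0.024,0.031,0.0363,0,0,0,0,0.024]'; python3 -m pendant '[0,0,0,0,0,0.181,0.024,0,0,0,0,0,0.181,0.024,0,0,0,0,0,0.181,0.024,0,0,0,0,0,0.181,0.024,0,0,0,0,0,0.181,0.024,0,0,0,0,0,0.181,0.024,0,0,0,0,0,0.18,0.024,0,0,0,0,0,0,0.024]';python3 -c "
from h import *
goal([.3662,.313,.0518],1.704);snap('wrist','w12')
print(proj(cam('wrist'),[.359,.373,.057]),proj(cam('wrist'),[.374,.253,.057]))"
```

```text
clock: 34.4
position: [0.5359, 0.0228, 0.2246]
ee_rot: [-0.27, -3.13, 0.0]
force: [0.8, -0.5, -0.4]
width: 0.258
gripper_force: 0.0
[356.74241361 274.68637164] [356.77950594 262.64062743]
clock: 35.38
position: [0.3649, 0.314, 0.2227]
ee_rot: [-0.269, -3.13, 0.0]
force: [1.0, -0.1, 0.5]
width: 0.261
gripper_force: 0.0
clock: 36.38
position: [0.3658, 0.3127, 0.2227]
ee_rot: [2.067, 2.365, -0.001]
force: [-0.5, 0.5, -0.5]
width: 0.264
gripper_force: 0.0
pos [0.3658 0.3127 0.2227] yaw 1.705 shift tool [0.0003 0.0005 0.1709] turn [-0.     0.001  0.001] q [-1.27  0.23  0.55  1.97 -0.14  0.99 -0.52] F [-0.5  0.5 -0.5] t 36.4
[327.06171143 151.69682677] [325.32187931 274.5253792 ]
```

```bash
python3 -c "
import cv2,numpy as np
a=cv2.imread('pics/w12_raw.png')[0:300,240:540];b=cv2.imread('pics/s11_raw.png')[235:385,270:420]
cv2.imwrite('pics/c9.png',np.hstack([cv2.resize(k,(400,400),interpolation=cv2.INTER_CUBIC) for k in(a,b)]))"
```

```text
(no output)
```

View pics/c9.png

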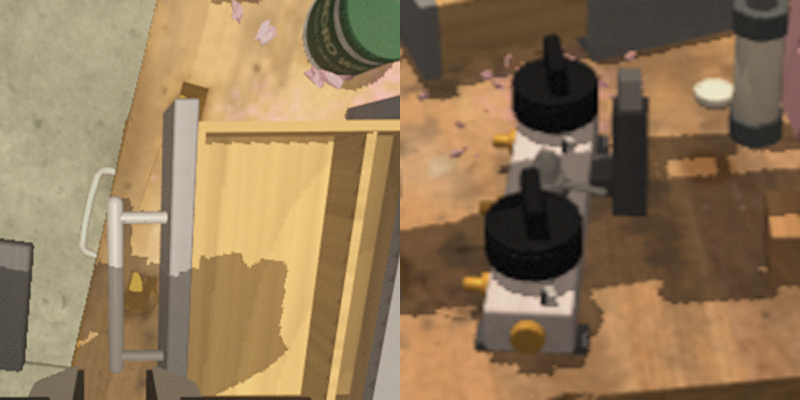

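The pin head rests on the tube mouth, both knobs are flush, the drawer is empty and the handle is at (326,152–275) as predicted. Next I'll grip the handle and close the drawer.

```bash
python3 -m pendant '[0.0003,0.0005,0.04,0,0,0,0.024,0,0,0.04,0,0,0,0.024,0,0,0.04,0,0,0,0.024,0,0,0.03,0,0,0,0.024,0,0,0.02,0,0,0,0.024,0,0,0,0,0,0,0,0,0,0,0,0,0,0,0,0,0,0,0,0,0]' 40; python3 -m pendant '[0,0.015,0,0,0,0,0,0,0.017,0,0,0,0,0,0,0.017,0,0,0,0,0,0,0.017,0,0,0,0,0,0,0.017,0,0,0,0,0,0,0.017,0,0,0,0,0,0,0.015,0,0,0,0,0,0,0.008,0,0,0,0,0,0,0.003,0,0,0,0,0,0,0,0,0,0,0,0]';python3 -c "
from h import *
goal([.4906,.3306,.0518],1.704)"
```

```text
clock: 37.42
position: [0.3665, 0.3131, 0.0536]
ee_rot: [2.068, 2.365, 0.0]
force: [0.1, -0.5, -8.8]
width: 0.104
gripper_force: 40.0
clock: 38.67
position: [0.4906, 0.3306, 0.0535]
ee_rot: [-2.067, -2.364, 0.001]
force: [-5.8, 3.4, 5.4]
width: 0.107
gripper_force: 40.0
pos [0.4906 0.3306 0.0535] yaw 1.705 shift tool [-0.      0.      0.0017] turn [-0.002 -0.001  0.001] q [-0.97  0.62  0.42  1.86 -0.36  0.74 -0.21] F [-5.8  3.4  5.4] t 38.7
```

```bash
python3 -m pendant '[0,0.002,0,0,0,0,0,0,0.001,0,0,0,0,0,0,0,0,0,0,0,0]';python3 -m pendant '[0,0,0,0,0,0,0.024,0,0,0,0,0,0,0.024,0,0,0,0,0,0,0.024]'; python3 -m pendant '[0,-0.002,-0.02,0,0,0,0.024,0,0,-0.04,0,0,0,0.024,0,0,-0.05,0,0,0,0.024,0,0,-0.05,0,0,0,0.024,0,0,0,0,0,0,0.024]';python3 -c "
from h import *
snap('wrist','w13');s=observe();c=cam('wrist')
print(proj(c,[.4979,.2721,.057]),proj(c,[.4833,.3919,.057]))
g=cv2.imread('pics/w13_raw.png').max(2)
for v in(180,210,240):
    p=proj(c,np.array([.4979,.2721,.057]));r=g[v,300:400].astype(int);print(v,r[::2])
"
```

```text
clock: 39.05
position: [0.4906, 0.3306, 0.0534]
ee_rot: [-2.064, -2.362, 0.007]
force: [-15.2, 1.2, 15.8]
width: 0.105
gripper_force: 40.0
clock: 39.42
position: [0.495, 0.3296, 0.0532]
ee_rot: [2.069, 2.363, 0.0]
force: [-0.5, 0.1, 0.6]
width: 0.262
gripper_force: 0.0
clock: 40.05
position: [0.4948, 0.3307, 0.2187]
ee_rot: [2.069, 2.362, 0.013]
force: [0.3, -0.4, 0.3]
width: 0.259
gripper_force: 0.0
[321.37593942 276.04815515] [322.4487796  150.75669227]
180 [218 221 225 222 220 223 226 181 200 219 211 197 162 161 161 155 215 225
 227 230 229 228 230 230 226 222 226 142 104 103 124 181 185 185 185 182
 180 182 171 119 132 184 183 184 184 184 182 184 181 183]
210 [146 148 145 139 139 134 140 132 135 143 147 138 130 149 149 142 142 151
 152 152 155 155 154 155 156 156 148  93  91  92 134 164 143 117 116 124
 119 120 118  86 113 120 117 117 117 116 120 114 117 121]
240 [133 132 131 131 131 125 117 118 131 140 145 137 126 115 125 129 133 140
 141 144 144 147 146 144 141 143 131  87  86  84 106 117 116 116 111 114
 114 113  99  99 114 113 112 116 117 114 111 116 113 114]
```

```bash
python3 -c "
from cell import *
print(sign_off())"
```

```text
the job is handed in; nothing more can be done
None
```

The job is handed in: both knobs found in the drawer are on spindles 0 and 2 and turned to their stops, the lock pin is fully down in its tube, and the drawer is shut, at about 40 s of robot time; the logger and tin were still standing when last pictured, just before I closed the drawer.

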